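Hook a dropped nut out from under a drying rack

ROBOT

A 6-joint arm with a two-finger parallel gripper is mounted at the origin on a cart in front of the work surface, level with it; the furniture and walls round the work are solid. World frame = base frame: x ahead of the robot, y to its left, z up, the work surface at z = 0. Lengths are in m, angles in rad, forces in N, time in s.
With the tool pointing down it reaches from about 0.275 to 0.75 m from the base axis. Payload 10.2 kg.
Tool frame: the origin (TCP) lies midway between the tips of the shut fingers; the grasp point (between the pads) lies manip.grip_depth behind it (manip.grip_depth is the distance from the TCP to the grasp point, in m); y points along the fingers, z is the direction in which the jaws open and shut, and the axes are right-handed (so a half turn about y gives the same grasp; the last joint's range is limited). The gripper opens to 88 mm and grips with 3 to 60 N. Pads are 18 mm wide; open, the fingers measure 123 mm over their backs; the gripper's body (75 mm by 187 mm) begins 45 mm behind the grasp point.
Start: joints at [1.039, 0.313, 1.498, -0, 1.331, -0.223], TCP at [0.16, 0.5, 0.239] pointing down, gripper open.
Joint ranges: [-2.94, 2.94], [-0.97, 2.17], [0.19, 2.56], [-1.23, 4.37], [0.02, 3.11], [-2.88, 2.88]. Speed limits (rad/s): [2.39, 2.39, 3.01, 3.14, 3.14, 3.14].

INTERFACE

Orientations are given as a 3x3 rotation matrix whose columns are the frame's x, y, z axes.
In Python, from workcell import manip gives the robot as it stands.
- The arm moves only by the shell command python3 -m inch 'ROWS' [FORCE]. ROWS is text: rows parted by semicolons, each of 7 numbers parted by spaces: the turn, a rotation vector about the tool's x, y, z in rad, then the shift along the tool's x, y, z in m, then the opening, from -1 (shut) to 1 (fully open), so that 0 is half open. In form: rx ry rz dx dy dz jaw; .... A call has exactly 5 rows; each row is the pose to reach, as a shift and turn from the pose measured when the call began, along the tool's axes at that moment; what a row does not reach only later rows make up. A row lasts 1/10 s, in which the tool goes at most 50 mm and 8.59 degrees, less where a joint would pass 70% of its speed; a pose out of reach is approached as far as the arm can. A call with a gripper value outside its range is refused whole. The fingers move at their own pace and stop on an object; FORCE is the grip in N (left out, the last holds). Time passes only in rows, so rows that repeat a pose let the fingers close, or fill a call up. It gives the time, the measured TCP pose, the force and the opening at its end, in the units of the state.
- manip.get_state(): the state, without advancing time (a new reading comes with each control period).
- manip.snapshot(name): name is "side" or "top"; returns a dict with "frame" (384x512x3 uint8, red, green, blue), "fovy" (degrees; the focal length in pixels is half the picture's height over the tangent of half this angle, whatever the lens; pixels are square), "cx", "cy" (the principal point, pixels), "R" (3x3) and "t" (3): a world point X has camera coordinates R X + t. Camera axes: x right, y down, z forward; pixel columns grow to the right and rows downward; lengths in m; the calibration is good to about 2 mm. A picture is of the moment at which its call begins. There is no depth.
- manip.hand_in(): hands the job in, once; it reports no verdict.
The state is a dict: "t": time; "joint_pos": joint angles; "qvel": joint speeds; "joint_torque": joint torques, N m; "tcp_pos": TCP position; "ee_rot": TCP orientation; "contact_force": force on the tool from outside, world axes, zero at the start; "ft_torque": the same for the moment, N m; "gripper_width": finger opening in m.
Only numpy, scipy, OpenCV 4.12 (cv2) and the standard library are available. Lean on these libraries where they do the work, as an engineer would, in place of code of your own. Each camera call takes 0.05 s, during which the arm holds its last target.

TASK

A hex nut has been dropped under the low wire drying rack. Pick up the flat hook probe by its wooden handle, reach in with it from the rack's front (the long side towards the probe, on the robot's left), and drag the nut out until it lies flat on the open bench there, at least 3 cm clear of the rack; then lay the probe down flat on the bench, wholly out of the rack. Leave the pen and ribbed clip beneath the rack, the jar in front of it and the jar and cup on top of it where they stand, and do not touch the nut with the fingers.

Things in the scene. Friction and masses are not known exactly. Their poses are not given: they have to be found in the camera images.
- rack: Low wire drying rack of steel, fixed, 140 mm deep (its x), 274 mm wide (its y). Origin on the bench under its centre. Its front long edge lies at x = -70 mm in its frame; +x points into the rack. Four thin legs (feet 10 mm across) stand at x = +-66, y = +-137 mm; between them it is open on all sides. 34 mm clear beneath, top at 40 mm; fingers do not pass between its wires.
- probe_grip (a point): Centre of the wooden handle of the loose flat hook probe (160 g, balanced near the handle), 17 mm above its underside. x points along the probe to the hook. Handle 100 mm long (x), 18 mm wide (y), its top 30 mm above the underside. From it a flat steel strip, 10 mm wide, 6 mm thick, flush with the underside, runs on along y = 0 to 160 mm from this point.
- probe_hook (a point): Middle of the inner (pulling) face of the toe at the end of the probe's strip, 150 mm ahead of probe_grip along x, 14 mm to -y, 3 mm above the underside; same axes as probe_grip. The toe is 6 mm thick, turns to the probe's -y side and fills x = 150 to 160 mm, y = -5 to -23 mm as measured from probe_grip.
- nut_center (a point): Centre of the plain steel hex nut, 19 mm across the flats, 22 mm over the corners, 11 mm high, 30 g, lying flat on the bench under the rack; this point is 5.5 mm above its underside. It is the only nut; it slides when pushed.
- marker_center (a point): Centre of a felt pen, 12 x 124 x 12 mm, long along its y, lying under the rack roughly front to back; to be left alone.
- clip_center (a point): Centre of a ribbed plastic clip block, 22 x 36 x 25 mm, long along its y, standing under the rack roughly front to back; to be left alone.
- jar_center (a point): Centre of a capped pigment jar, 27 mm across and 48 mm high, standing on the bench before the rack's front edge; to be left alone.
- rack_jar_center (a point): Centre of a capped pigment jar, 27 mm across and 48 mm high, standing on the rack; to be left alone.
- rack_cup_center (a point): Centre of a clear cup, 55 mm across and 42 mm high, standing on the rack; to be left alone.
- probe: The hook probe as a whole; origin under the middle of the handle, at the underside, axes as probe_grip.
- nut: The nut as a whole; origin at the centre of its underside.

How it is judged:
By the outcome, as a careful person would: the job done as asked, in the order asked, and still so for the second after the job is handed in, with the robot touching nothing.
It also fails if it takes over 48 s, if anything falls off the work surface, if the arm or the gripper's body presses on something with over 40 N, if the wrist force passes 120 N, or if a joint passes its speed limit or range.

## Working session

There is one attempt and no reset: what is moved stays moved. The work goes in short steps, Python scripts to look and compute and a shell command to move; the robot and the scene stay as the last step left them, time stands still between calls to the robot, and variables do not carry over. Pictures are saved under pics/ and viewed, and the job is handed in when it is done.

```bash
ls; mkdir -p pics; python3 - <<'E'
from workcell import manip
import cv2, numpy as np
s=manip.get_state(); print(s['t'],s['tcp_pos'],s['ee_rot'],s['gripper_width'],manip.grip_depth)
for n in('side','top'):
    d=manip.snapshot(n); cv2.imwrite(f'pics/{n}0.png',d['frame'][:,:,::-1])
    print(n,d['fovy'],d['cx'],d['cy'],d['R'],d['t'], -d['R'].T@d['t'])
    np.savez(f'{n}0.npz',**d)
E
```

```text
pics
0.0 [0.15944419 0.49994856 0.23817832] [[ 9.52694971e-01 -6.46225696e-04  3.03927417e-01]
 [-3.03927966e-01 -1.07300548e-03  9.52694411e-01]
 [-2.89539823e-04 -9.99999216e-01 -1.21865299e-03]] 0.0882667421274876 0.0187
side 54.408367381321966 263.79616304274697 189.4428307139193 [[ 0.99908451 -0.04155747  0.01015442]
 [-0.01355111 -0.53256794 -0.84627877]
 [ 0.04057712  0.84536641 -0.53264353]] [-0.49328084  0.19871067  0.68253157] [ 0.46782683 -0.49166183  0.53671963]
top 44.5768695474581 264.78057945401133 192.26351820834967 [[ 0.02809197 -0.99958448 -0.00645794]
 [-0.98548426 -0.02661247 -0.16766799]
 [ 0.16742646  0.01107433 -0.98582237]] [0.22581324 0.53248887 0.85252176] [0.37568116 0.23044915 0.93117465]
```

View pics/side0.png

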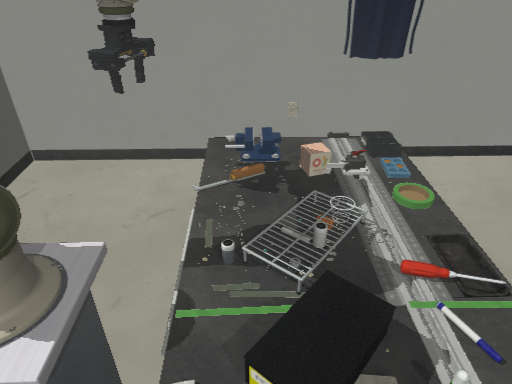

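View pics/top0.png

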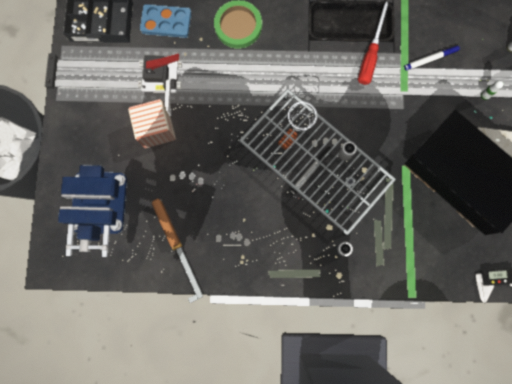

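```bash
python3 - <<'E'
import cv2
a=cv2.imread('pics/top0.png');b=cv2.imread('pics/side0.png')
cv2.imwrite('pics/z1.png',cv2.resize(a[80:270,220:410],(800,800*190//190))[:600] if 0 else cv2.resize(a[80:240,230:400],None,fx=4.4,fy=3.7*4.4/3.7*0+3.7,interpolation=2) if 0 else cv2.resize(a[80:240,230:400],None,fx=3.7,fy=3.7,interpolation=cv2.INTER_CUBIC))
cv2.imwrite('pics/z2.png',cv2.resize(a[190:310,130:250],None,fx=5,fy=5,interpolation=cv2.INTER_CUBIC))
cv2.imwrite('pics/z3.png',cv2.resize(b[180:300,210:370],None,fx=5,fy=5,interpolation=cv2.INTER_CUBIC))
cv2.imwrite('pics/z4.png',cv2.resize(b[150:210,180:290],None,fx=7,fy=7,interpolation=cv2.INTER_CUBIC))
E
```

```text
(no output)
```

View pics/z1.png

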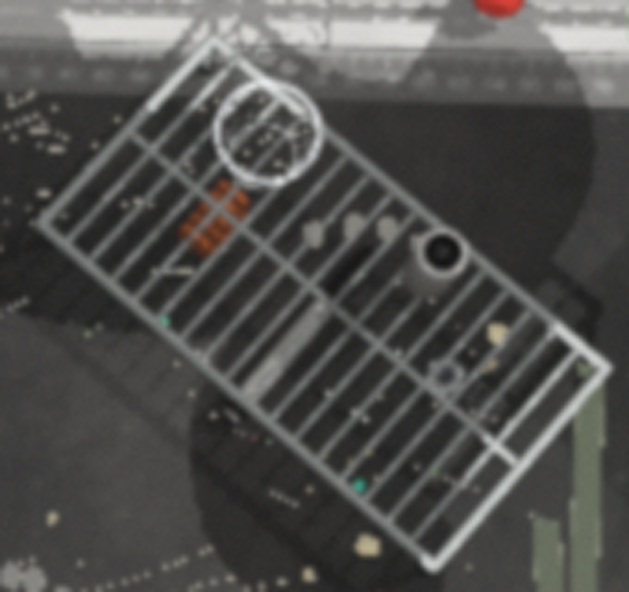

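View pics/z2.png

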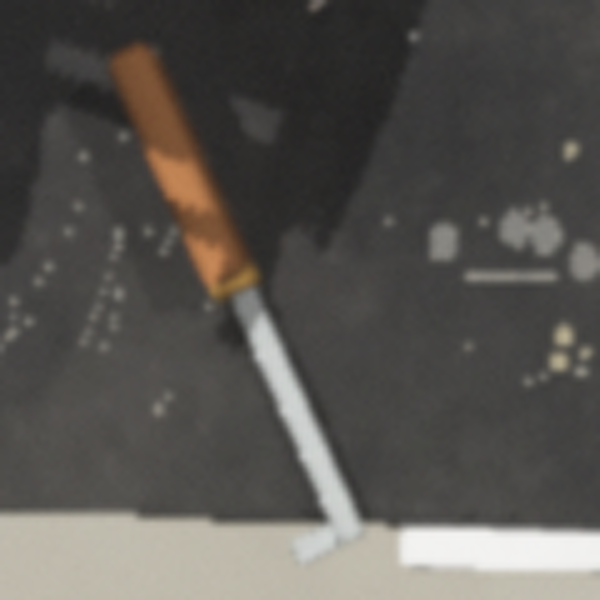

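View pics/z3.png

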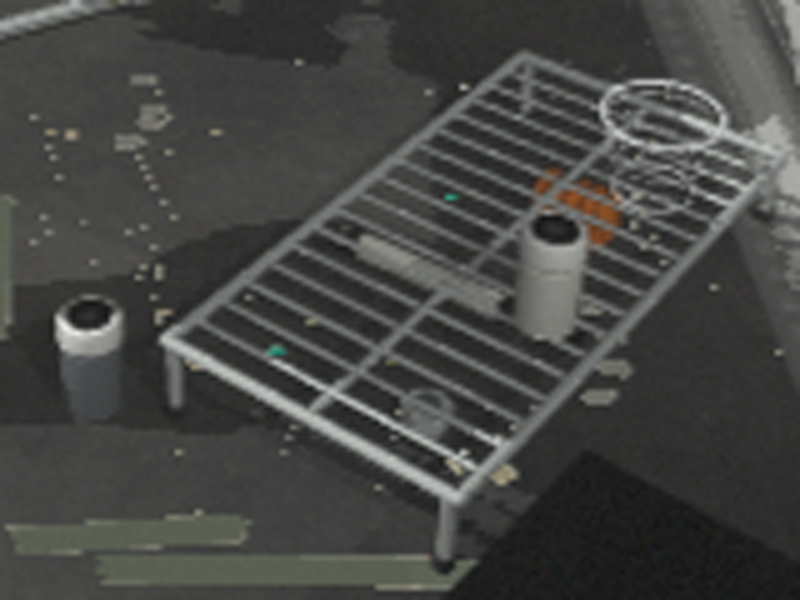

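View pics/z4.png

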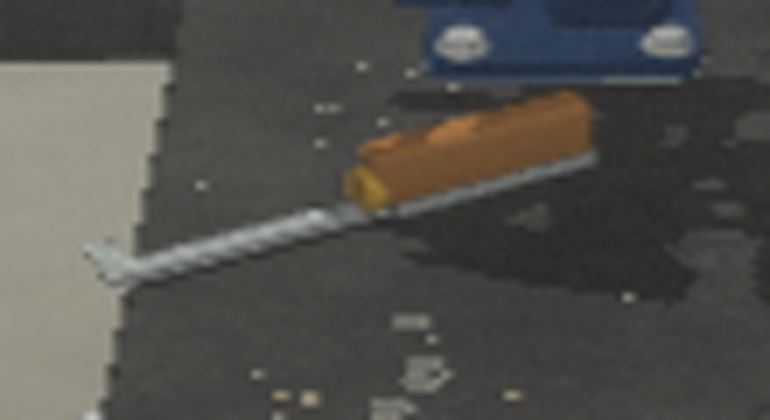

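```bash
cat > h.py <<'E'
import numpy as np
def load(n):
    d=np.load(n+'.npz'); return {k:d[k] for k in d}
def ray(d,u,v):
    f=192/np.tan(np.radians(float(d['fovy']))/2)
    r=d['R'].T@np.array([(u-d['cx'])/f,(v-d['cy'])/f,1]); return -d['R'].T@d['t'],r
def plane(d,u,v,z):
    c,r=ray(d,u,v); return c+r*(z-c[2])/r[2]
def proj(d,X):
    f=192/np.tan(np.radians(float(d['fovy']))/2)
    p=d['R']@np.array(X)+d['t']; return f*p[0]/p[2]+d['cx'],f*p[1]/p[2]+d['cy']
def tri(rs):
    A=np.zeros((3,3));b=np.zeros(3)
    for c,r in rs:
        r=r/np.linalg.norm(r);P=np.eye(3)-np.outer(r,r);A+=P;b+=P@c
    x=np.linalg.solve(A,b); return x
E
python3 - <<'E'
from h import *
import cv2
T=load('top0');S=load('side0')
np.set_printoptions(precision=4,suppress=True)
z1=lambda u,v:(230+(u+.5)/3.7-.5,80+(v+.5)/3.7-.5)
z2=lambda u,v:(130+(u+.5)/5-.5,190+(v+.5)/5-.5)
z3=lambda u,v:(210+(u+.5)/5-.5,180+(v+.5)/5-.5)
z4=lambda u,v:(180+(u+.5)/7-.5,150+(v+.5)/7-.5)
print('nut top',plane(T,*z1(447,377),.0055),'side',plane(S,*z3(427,412),.0055),tri([ray(T,*z1(447,377)),ray(S,*z3(427,412))]))
cs=[plane(T,*z1(*p),.037) for p in [(42,222),(215,40),(608,368),(432,568)]]
cs2=[plane(S,*z3(*p),.037) for p in [(525,58),(785,155),(458,492),(170,340)]]
for c,e in zip(cs,cs2):print('rack',c,e)
print([np.linalg.norm(cs[i]-cs[(i+1)%4]) for i in range(4)])
c=np.mean(cs,0);y=(cs[0]-cs[3])+(cs[1]-cs[2]);print('center',c,'yaw of y',np.arctan2(y[1],y[0]))
print('marker',[plane(T,*z1(*p),.006) for p in [(252,395),(365,245)]],'clip',plane(T,*z1(215,218),.0125), 'jar T',plane(T,345.5,249.5,.048),'S',plane(S,*z3(90,313),.048))
# probe
f=T['frame'];m=((f[:,:,0].astype(int)-f[:,:,2])>50).astype(np.uint8); m[:190]=0;m[260:]=0;m[:,:140]=0;m[:,200:]=0
ct=max(cv2.findContours(m,0,1)[0],key=cv2.contourArea);r=cv2.minAreaRect(ct);print(r)
print('handle',plane(T,*r[0],.03)[:2],plane(T,*r[0],.02)[:2], [plane(T,*q,.03)[:2] for q in cv2.boxPoints(r)])
a=plane(T,*z2(245,300),.006);b=plane(T,*z2(350,532),.006);print('strip',a,b,np.degrees(np.arctan2(*(b-a)[[1,0]])), 'toe tip',plane(T,*z2(298,552),.006))
b2=plane(S,*z4(120,275),.006);print('side strip end',b2)
E
```

```text
nut top [0.5594 0.0693 0.0055] side [0.5605 0.0718 0.0055] [0.5596 0.0697 0.0074]
rack [0.6317 0.2904 0.037 ] [0.6325 0.29   0.037 ]
rack [0.7363 0.2002 0.037 ] [0.7401 0.2035 0.037 ]
rack [ 0.5602 -0.0096  0.037 ] [ 0.5616 -0.0038  0.037 ]
rack [0.4527 0.0828 0.037 ] [0.4561 0.083  0.037 ]
[np.float64(0.13818594861299094), np.float64(0.27385578126356414), np.float64(0.14174213148130954), np.float64(0.2741006718024273)]
center [0.5952 0.141  0.037 ] yaw of y 0.8660480521946035
marker [array([0.5465, 0.175 , 0.006 ]), array([0.6321, 0.1143, 0.006 ])] clip [0.6434 0.1973 0.0125] jar T [0.4211 0.0863 0.048 ] S [0.4243 0.0876 0.048 ]
((165.30409240722656, 224.064697265625), (52.352821350097656, 9.925223350524902), 64.1336441040039)
handle [0.4612 0.4309] [0.4622 0.4332] [array([0.5021, 0.4646]), array([0.5111, 0.4477]), array([0.421 , 0.3978]), array([0.4123, 0.4145])]
strip [0.414  0.4069 0.006 ] [0.3261 0.361  0.006 ] -152.4319881459474 toe tip [0.318  0.3807 0.006 ]
side strip end [0.3296 0.3581 0.006 ]
```

```bash
cat >> h.py <<'E'
def goal(s,pos,yaw):
    "rows (deg yaw of tool x, tool down) from state s"
    from scipy.spatial.transform import Rotation as Ro
    R=np.array(s['ee_rot']);y=np.radians(yaw)
    x=np.array([np.cos(y),np.sin(y),0]);yy=np.array([0,0,-1.]);G=np.c_[x,yy,np.cross(x,yy)]
    return np.round(np.r_[Ro.from_matrix(R.T@G).as_rotvec(),R.T@(np.array(pos)-s['tcp_pos'])],4)
E
python3 - <<'E'
from h import *
import cv2
from workcell import manip
np.set_printoptions(precision=4,suppress=True)
T=load('top0');S=load('side0')
a=cv2.imread('pics/top0.png');b=cv2.imread('pics/side0.png')
cv2.imwrite('pics/v1.png',np.hstack([cv2.resize(a[155:265,50:140],(400,489)),cv2.resize(b[120:168,220:290],(400,274)).__class__(0) if 0 else cv2.copyMakeBorder(cv2.resize(b[120:168,220:290],(400,274)),0,215,0,0,0)]))
s=manip.get_state()
print(goal(s,[.462,.432,.12],-151.5))
# cup/jar in rack frame
c=np.array([.596,.142]);ry=np.array([np.cos(.866),np.sin(.866)]);rx=np.array([ry[1],-ry[0]])
z1=lambda u,v:(230+(u+.5)/3.7-.5,80+(v+.5)/3.7-.5)
for p,z in [((447,377),.0055),((442,252),.088),((268,132),.082),((252,395),.006),((372,240),.006),((215,218),.0125)]:
    q=plane(T,*z1(*p),z)[:2]-c;print(p,q@rx,q@ry)
for uv in [(200,298),(300,298),(400,303)]:print('edge',plane(T,*uv,0))
E
```

```text
[0.0009 2.3354 0.0011 0.3089 0.1181 0.0273]
(447, 377) 0.019218209684874747 -0.079052640000093
(442, 252) 0.04447371142548471 -0.0356493233505533
(268, 132) 0.035353363489270644 0.07162729682083381
(252, 395) -0.059086098416273006 -0.006868637011730461
(372, 240) 0.05019034554929734 0.0012711469281791767
(215, 218) 0.00028860887926560747 0.0728592257634003
edge [0.322  0.3609 0.    ]
edge [0.3276 0.1667 0.    ]
edge [ 0.3236 -0.0268  0.    ]
```

View pics/v1.png

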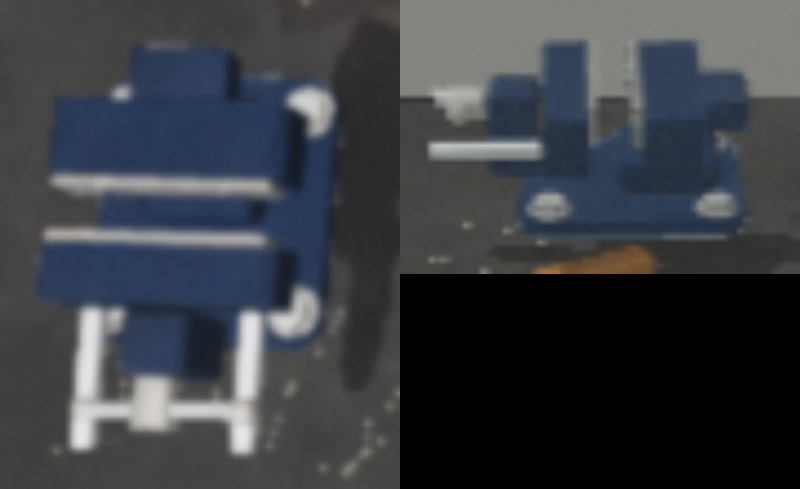

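```bash
python3 - <<'E'
from h import *
np.set_printoptions(precision=4,suppress=True)
T=load('top0');S=load('side0')
X=tri([ray(T,111.3,209),ray(S,252.9,127.4)]);print(X,proj(T,X),proj(S,X))
print(plane(T,50+290/4.44,155+300/4.44,X[2]), plane(T,50+250/4.44,155+450/4.44,.05))
p=np.array([.462,.432]);a=np.radians(-151.5);x=np.array([np.cos(a),np.sin(a)]);z=np.array([-x[1],x[0]])
for sx in(-1,1):
  for sz in (-1,1):print(p+x*sx*.0375+z*sz*.0935)
E
```

```text
[0.4797 0.5086 0.1165] (np.float64(111.28980274665477), np.float64(207.4226120181582)) (np.float64(251.94352039304448), np.float64(127.54760294084541))
[0.4533 0.4994 0.1165] [0.3959 0.533  0.05  ]
[0.4503 0.5321]
[0.5396 0.3677]
[0.3844 0.4963]
[0.4737 0.3319]
```

```bash
cat > g.py <<'E'
import sys
from h import *
from workcell import manip
s=manip.get_state(); R=s['ee_rot']
np.set_printoptions(precision=4,suppress=True)
print('t',s['t'],'tcp',s['tcp_pos'],'yaw',round(np.degrees(np.arctan2(R[1,0],R[0,0])),2),'F',s['contact_force'],'w',s['gripper_width'],'q',s['joint_pos'])
if len(sys.argv)>1:
    a=[float(v) for v in sys.argv[1:]]; print(goal(s,a[:3],a[3]))
E
python3 g.py .44 .42 .2 -151.5
```

```text
t 0.1 tcp [0.1594 0.5    0.2382] yaw -17.69 F [ 0.2819  0.0419 -0.9286] w 0.08793866104099327 q [ 1.0386  0.3134  1.4983  0.      1.331  -0.2234]
[0.0009 2.3354 0.0011 0.2916 0.0381 0.0091]
```

```bash
python3 -m inch '0 2.335 0 0.292 0.038 0.009 1;0 2.335 0 0.292 0.038 0.009 1;0 2.335 0 0.292 0.038 0.009 1;0 2.335 0 0.292 0.038 0.009 1;0 2.335 0 0.292 0.038 0.009 1' 40; python3 g.py .44 .42 .2 -151.5
```

```text
t: 0.6
tcp_pos: [0.3996, 0.431, 0.2055]
ee_rot: [[0.484, -0.0, 0.875], [-0.875, -0.001, 0.484], [0.0, -1.0, -0.001]]
contact_force: [-0.1, 0.9, 0.9]
gripper_width: 0.0881
t 0.6 tcp [0.3996 0.431  0.2055] yaw -61.02 F [-0.119   0.9018  0.8892] w 0.08811137718031797 q [ 0.6241  0.4768  1.3487 -0.0004  1.3168  0.1185]
[0.0002 1.5791 0.0008 0.0292 0.0055 0.03  ]
```

```bash
for i in 1; do python3 -m inch '0 1.579 0 0.029 0.0055 0.03 1;0 1.579 0 0.029 0.0055 0.03 1;0 1.579 0 0.029 0.0055 0.03 1;0 1.579 0 0.029 0.0055 0.03 1;0 1.579 0 0.029 0.0055 0.03 1' ; done; python3 g.py .44 .42 .15 -151.5
```

```text
t: 1.1
tcp_pos: [0.4398, 0.42, 0.1994]
ee_rot: [[-0.242, -0.001, 0.97], [-0.97, -0.001, -0.242], [0.001, -1.0, -0.001]]
contact_force: [-0.7, -0.3, 0.1]
gripper_width: 0.0881
t 1.1 tcp [0.4398 0.42   0.1994] yaw -104.0 F [-0.6514 -0.3016  0.11  ] w 0.08806242405060298 q [ 0.5701  0.5271  1.2862 -0.0006  1.3297  0.8146]
[-0.      0.829   0.0016 -0.0001  0.0494  0.0002]
```

```bash
python3 -m inch '0 0.829 0 0 0 0 1;0 0.829 0 0 0 0 1;0 0.829 0 0 0 0 1;0 0.829 0 0 0 0 1;0 0.829 0 0 0 0 1' ; python3 g.py .44 .42 .125 -151.5
```

```text
t: 1.6
tcp_pos: [0.4397, 0.4199, 0.199]
ee_rot: [[-0.838, -0.002, 0.545], [-0.545, -0.002, -0.838], [0.002, -1.0, 0.0]]
contact_force: [-0.5, 0.7, -0.5]
gripper_width: 0.0883
t 1.6 tcp [0.4397 0.4199 0.199 ] yaw -146.96 F [-0.4741  0.6503 -0.4511] w 0.08834541128266475 q [ 0.5701  0.5275  1.2867 -0.0005  1.3296  1.5644]
[-0.0006  0.0792  0.0022 -0.0005  0.074   0.0001]
```

```bash
python3 -m inch '0 0.079 0.002 0 0 0 1;0 0.079 0.002 0 0.03 0 1;0 0.079 0.002 0 0.07 0 1;0 0.079 0.002 0 0.11 0 1;0 0.079 0.002 0 0.12 0 1' ; python3 g.py .44 .42 .004 -151.5; python3 - <<'E'
from workcell import manip
import cv2,numpy as np
for n in('side','top'):
    d=manip.snapshot(n); cv2.imwrite(f'pics/{n}1.png',d['frame'][:,:,::-1])
a=cv2.imread('pics/top1.png')[150:310,50:250];b=cv2.imread('pics/side1.png')[60:210,170:320]
cv2.imwrite('pics/c1.png',np.hstack([cv2.resize(a,(500,400)),cv2.resize(b,(300,300)).repeat(1,0) if 0 else cv2.resize(b,(300,400))]))
E
```

```text
t: 2.1
tcp_pos: [0.4376, 0.4184, 0.0747]
ee_rot: [[-0.879, -0.006, 0.477], [-0.477, -0.005, -0.879], [0.008, -1.0, 0.001]]
contact_force: [-0.2, -0.4, 0.4]
gripper_width: 0.0885
t 2.1 tcp [0.4376 0.4184 0.0747] yaw -151.5 F [-0.2188 -0.3671  0.4288] w 0.08847583939378062 q [ 0.5699  0.655   1.4219 -0.0007  1.0727  1.6436]
[-0.0012  0.0001  0.0079 -0.0035  0.0707 -0.0004]
```

View pics/c1.png

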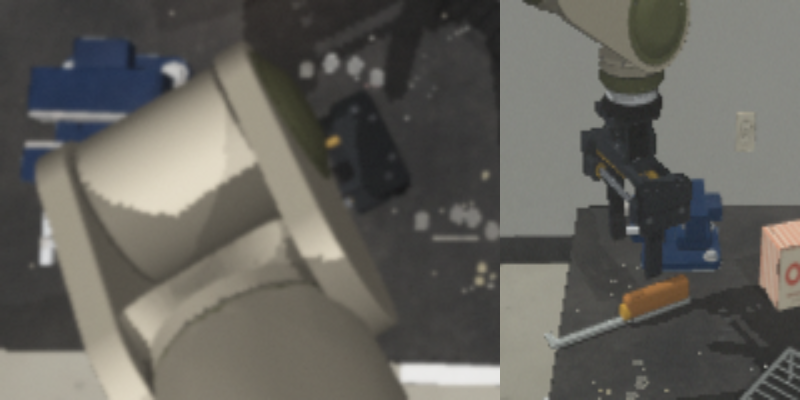

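```bash
python3 -m inch '0 0 0.008 -0.003 0.01 0 1;0 0 0.008 -0.003 0.02 0 1;0 0 0.008 -0.003 0.03 0 1;0 0 0.008 -0.003 0.04 0 1;0 0 0.008 -0.003 0.04 0 1' ; python3 g.py .44 .42 .004 -151.5
```

```text
t: 2.7
tcp_pos: [0.441, 0.4203, 0.0367]
ee_rot: [[-0.879, 0.003, 0.477], [-0.477, 0.0, -0.879], [-0.003, -1.0, 0.001]]
contact_force: [-0.5, -0.8, -0.6]
gripper_width: 0.0881
t 2.7 tcp [0.441  0.4203 0.0367] yaw -151.49 F [-0.5407 -0.7826 -0.6323] w 0.08810574414062529 q [ 0.5698  0.7092  1.4396 -0.0014  0.9901  1.6438]
[-0.001   0.0002 -0.0028  0.0011  0.0327 -0.0002]
```

No contact; descend and close.

```bash
python3 -m inch '0 0 -0.002 0.001 0.01 0 1;0 0 -0.002 0.001 0.02 0 1;0 0 -0.002 0.001 0.028 0 1;0 0 -0.002 0.001 0.033 0 1;0 0 -0.002 0.001 0.033 0 1' ; python3 g.py .44 .42 .004 -151.5;  python3 -m inch '0 0 0 0 0 0 0;0 0 0 0 0 0 -0.4;0 0 0 0 0 0 -0.8;0 0 0 0 0 0 -1;0 0 0 0 0 0 -1' 45; python3 g.py .44 .42 .004 -151.5
```

```text
t: 3.2
tcp_pos: [0.4399, 0.4196, 0.0028]
ee_rot: [[-0.879, 0.0, 0.477], [-0.477, -0.001, -0.879], [0.001, -1.0, 0.001]]
contact_force: [0.5, -0.0, 0.3]
gripper_width: 0.0883
t 3.2 tcp [0.4399 0.4196 0.0028] yaw -151.49 F [ 0.4695 -0.0192  0.2561] w 0.08826344926057614 q [ 0.5698  0.7586  1.454  -0.0013  0.9297  1.6438]
[-0.0011  0.0001  0.0006 -0.0002 -0.0012 -0.0003]
t: 3.7
tcp_pos: [0.44, 0.4197, 0.0029]
ee_rot: [[-0.879, 0.0, 0.477], [-0.477, -0.001, -0.879], [0.0, -1.0, 0.001]]
contact_force: [0.0, 0.2, -1.0]
gripper_width: 0.0503
t 3.7 tcp [0.44   0.4197 0.0029] yaw -151.49 F [ 0.0368  0.1622 -0.9884] w 0.05034972381488651 q [ 0.5698  0.7584  1.4539 -0.0012  0.9297  1.6438]
[-0.001   0.0001  0.0003 -0.0002 -0.0011 -0.0002]
```

```bash
python3 -m inch '0 0 0 0 0 0 -1;0 0 0 0 0 0 -1;0 0 0 0 0 0 -1;0 0 0 0 0 0 -1;0 0 0 0 0 0 -1' 45; python3 g.py .44 .42 .004 -151.5
```

```text
t: 4.2
tcp_pos: [0.44, 0.4197, 0.003]
ee_rot: [[-0.879, 0.0, 0.477], [-0.477, -0.001, -0.879], [0.0, -1.0, 0.001]]
contact_force: [-0.2, 0.1, 0.7]
gripper_width: 0.0175
t 4.2 tcp [0.44   0.4197 0.003 ] yaw -151.49 F [-0.1914  0.0942  0.7193] w 0.017487117022382388 q [ 0.5698  0.7583  1.4539 -0.0012  0.9297  1.6438]
[-0.001   0.0001  0.0003 -0.0002 -0.001  -0.0002]
```

```bash
python3 -m inch '0 0 0 0 -0.01 0 -1;0 0 0 0 -0.03 0 -1;0 0 0 0 -0.06 0 -1;0 0 0 0 -0.1 0 -1;0 0 0 0 -0.12 0 -1' ; python3 g.py .40 .30 .10 -40.4
```

```text
t: 4.7
tcp_pos: [0.4407, 0.4204, 0.1269]
ee_rot: [[-0.879, 0.004, 0.477], [-0.477, 0.001, -0.879], [-0.004, -1.0, 0.001]]
contact_force: [-0.6, -0.5, -2.1]
gripper_width: 0.0176
t 4.7 tcp [0.4407 0.4204 0.1269] yaw -151.49 F [-0.5758 -0.5399 -2.1178] w 0.017604656457228977 q [ 0.5701  0.5941  1.3754 -0.0011  1.1681  1.6437]
[-0.0045 -1.9388 -0.002   0.0933  0.0266  0.0863]
```

```bash
python3 -m inch '0 -1.939 0 0.093 0.027 0.086 -1;0 -1.939 0 0.093 0.027 0.086 -1;0 -1.939 0 0.093 0.027 0.086 -1;0 -1.939 0 0.093 0.027 0.086 -1;0 -1.939 0 0.093 0.027 0.086 -1' ; python3 g.py .40 .30 .10 -40.4
```

```text
t: 5.2
tcp_pos: [0.4001, 0.2997, 0.1003]
ee_rot: [[-0.313, 0.003, 0.95], [-0.95, -0.001, -0.313], [0.0, -1.0, 0.003]]
contact_force: [-0.1, -0.0, -1.8]
gripper_width: 0.0176
t 5.2 tcp [0.4001 0.2997 0.1003] yaw -108.23 F [-0.0609 -0.0045 -1.8142] w 0.017605772371408257 q [ 0.4092  0.4173  1.7462 -0.0023  0.9762  0.7287]
[-0.0023 -1.1839  0.0018 -0.0002  0.0003 -0.0001]
```

```bash
python3 -m inch '0 -1.184 0 0 0 0 -1;0 -1.184 0 0 0 0 -1;0 -1.184 0 0 0 0 -1;0 -1.184 0 0 0 0 -1;0 -1.184 0 0 0 0 -1' ; python3 g.py .3955 .261 .05 -40.4
```

```text
t: 5.7
tcp_pos: [0.4001, 0.2997, 0.1009]
ee_rot: [[0.42, 0.003, 0.908], [-0.908, -0.001, 0.42], [0.002, -1.0, 0.002]]
contact_force: [-0.2, 0.2, -1.8]
gripper_width: 0.0178
t 5.7 tcp [0.4001 0.2997 0.1009] yaw -65.19 F [-0.1724  0.1946 -1.76  ] w 0.01779895460111147 q [ 0.4092  0.4163  1.7459 -0.0025  0.9772 -0.0225]
[-0.0017 -0.4326  0.0025  0.0331  0.0509 -0.0205]
```

```bash
python3 -m inch '0 -0.433 0 0.01 0 -0.01 -1;0 -0.433 0 0.02 0.02 -0.02 -1;0 -0.433 0 0.033 0.04 -0.02 -1;0 -0.433 0 0.033 0.06 -0.02 -1;0 -0.433 0.002 0.033 0.071 -0.02 -1' ; python3 g.py .3955 .261 .005 -40.4; python3 - <<'E'
from workcell import manip
import cv2,numpy as np
for n in('side','top'):
    d=manip.snapshot(n); cv2.imwrite(f'pics/{n}2.png',d['frame'][:,:,::-1]); np.savez(f'{n}2.npz',**d)
a=cv2.imread('pics/top2.png')[100:300,220:410];b=cv2.imread('pics/side2.png')[180:290,180:370]
cv2.imwrite('pics/c2.png',cv2.resize(a,(570,600)));cv2.imwrite('pics/c3.png',cv2.resize(b,None,fx=4.2,fy=4.2,interpolation=2))
E
```

```text
t: 6.2
tcp_pos: [0.3957, 0.2609, 0.0292]
ee_rot: [[0.761, 0.001, 0.648], [-0.648, 0.0, 0.761], [0.0, -1.0, 0.001]]
contact_force: [-0.8, -0.0, -1.0]
gripper_width: 0.0178
t 6.2 tcp [0.3957 0.2609 0.0292] yaw -40.42 F [-0.7604 -0.0135 -0.9968] w 0.017845608193424647 q [ 0.3351  0.4942  1.8697  0.0001  0.777  -0.5303]
[-0.0006 -0.0004  0.0003 -0.0002  0.0242 -0.0001]
```

View pics/c2.png

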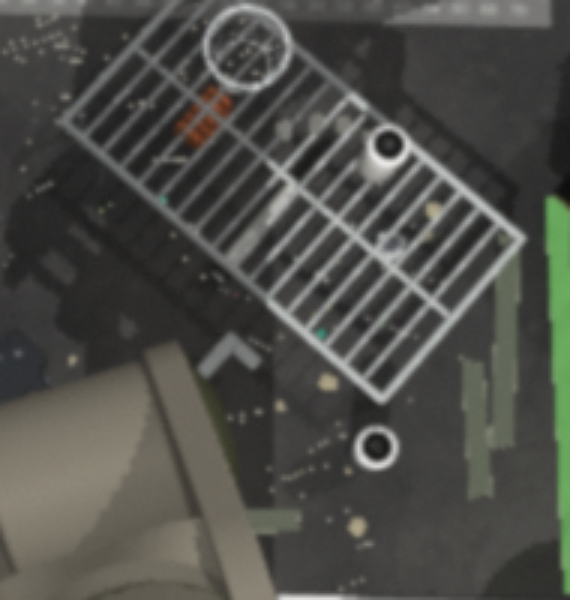

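View pics/c3.png

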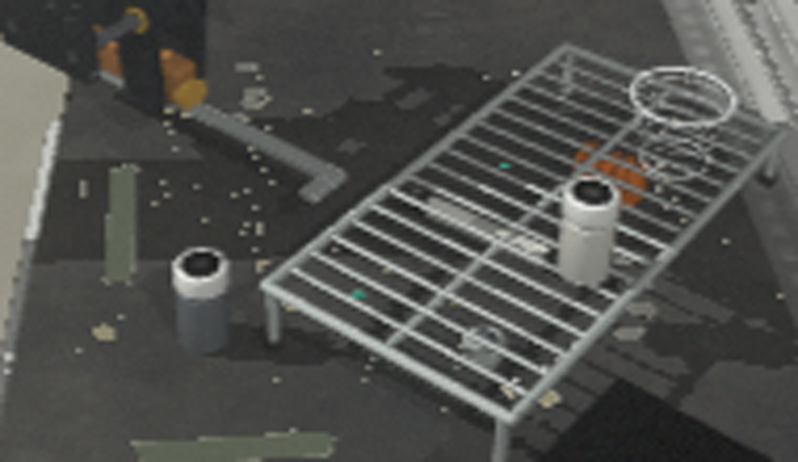

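```bash
cat >> h.py <<'E'
C=np.array([.596,.142]);ry=np.array([np.cos(.866),np.sin(.866)]);rx=np.array([ry[1],-ry[0]])
def rk(p): q=np.array(p)[:2]-C; return np.array([q@rx,q@ry])
def wd(x,y): return C+x*rx+y*ry
E
python3 - <<'E'
from h import *
np.set_printoptions(precision=4,suppress=True)
T=load('top2');S=load('side2')
z=lambda u,v:(220+(u+.5)/3-.5,100+(v+.5)/3-.5); w=lambda u,v:(180+(u+.5)/4.2-.5,180+(v+.5)/4.2-.5)
A=tri([ray(T,*z(235,332)),ray(S,*w(346,177))]);print('A',A,rk(A))
B=plane(T,*z(262,362),A[2]);print('tip far corner',B,rk(B)); 
B=plane(S,*w(302,194),A[2]);print('tip inner corner side',B,rk(B)); 
print('tcp',rk([.3957,.2609]))
for p in [(65,120),(523,238),(382,402)]:
  q=plane(T,*z(*p),.037);print(q,rk(q))
for p in [(567,45),(782,130),(512,415),(268,284)]:
  q=plane(S,*w(*p),.037);print(q,rk(q))
print('nut',rk(plane(T,*z(391,246),.0055)),rk(plane(S,*w(484,346),.0055)),'jar',rk(plane(T,*z(376,447),.048)))
E
```

```text
A [0.4958 0.1753 0.0311] [-0.0979 -0.0396]
tip far corner [0.4759 0.1576 0.0311] [-0.1016 -0.0659]
tip inner corner side [0.4731 0.1615 0.0311] [-0.1062 -0.0648]
tcp [-0.2296 -0.0392]
[0.6316 0.2897 0.037 ] [-0.0686  0.1356]
[ 0.5604 -0.0097  0.037 ] [ 0.0712 -0.1386]
[0.4518 0.0816 0.037 ] [-0.0707 -0.1394]
[0.6332 0.294  0.037 ] [-0.0701  0.1399]
[0.7383 0.2037 0.037 ] [0.0684 0.1392]
[ 0.5621 -0.0048  0.037 ] [ 0.0693 -0.1339]
[0.4558 0.0841 0.037 ] [-0.0693 -0.1349]
nut [ 0.0184 -0.0786] [ 0.0182 -0.0767] jar [-0.0966 -0.154 ]
```

```bash
python3 - <<'E'
import cv2
b=cv2.imread('pics/side2.png')[195:235,215:275]
cv2.imwrite('pics/c4.png',cv2.resize(b,None,fx=13,fy=13,interpolation=2))
b=cv2.imread('pics/top2.png')[200:235,275:320]
cv2.imwrite('pics/c5.png',cv2.resize(b,None,fx=13,fy=13,interpolation=2))
E
```

```text
(no output)
```

View pics/c4.png

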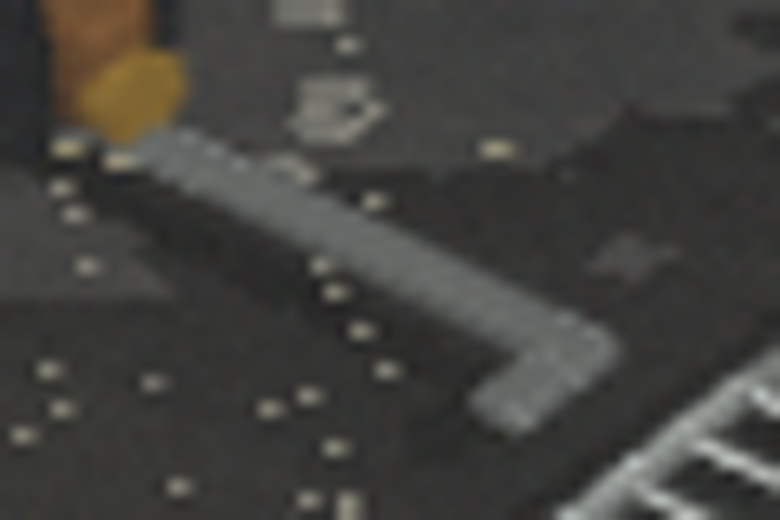

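View pics/c5.png

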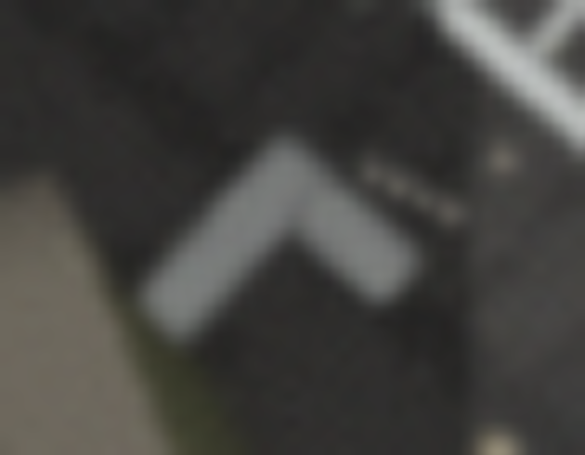

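```bash
python3 - <<'E'
from h import *
np.set_printoptions(precision=4,suppress=True)
T=load('top2');S=load('side2')
z=lambda u,v:(275+(u+.5)/13-.5,200+(v+.5)/13-.5); w=lambda u,v:(215+(u+.5)/13-.5,195+(v+.5)/13-.5)
zt=.032
def seg(a,b):
  d=rk(b)-rk(a); print(rk(a),rk(b),np.degrees(np.arctan2(d[1],d[0])),np.linalg.norm(d))
seg(plane(S,*w(195,132),zt),plane(S,*w(600,320),zt))
seg(plane(T,*z(145,292),zt),plane(T,*z(285,138),zt))
print('toe outer');seg(plane(T,*z(290,140),zt),plane(T,*z(420,258),zt))
print('toe outer side');seg(plane(S,*w(615,340),zt),plane(S,*w(515,435),zt))
print('toe inner');seg(plane(T,*z(292,235),zt),plane(T,*z(380,305),zt))
print('tri A',rk(tri([ray(T,*z(288,138)),ray(S,*w(612,325))])))
E
```

```text
[-0.1983 -0.0355] [-0.1049 -0.034 ] 0.9124647061516838 0.09338322187989977
[-0.1316 -0.0376] [-0.1005 -0.0378] -0.4264829990929743 0.031120706586522415
toe outer
[-0.1002 -0.0385] [-0.1006 -0.0645] -90.79805944086162 0.025973493226562734
toe outer side
[-0.0993 -0.0369] [-0.0961 -0.0681] -84.0248970425683 0.03138004562349273
toe inner
[-0.1107 -0.0481] [-0.1098 -0.0647] -86.9480937527275 0.01658902953082288
tri A [-0.1001 -0.0378]
```

```bash
python3 - <<'E'
from h import *
print(wd(-.23,-.033),wd(-.1,-.033))
E
python3 g.py .3994 .2660 .005 -40.38
```

```text
[0.39941899 0.26587456] [0.49844565 0.18165033]
t 6.3 tcp [0.3955 0.2611 0.0293] yaw -40.41 F [ 0.1659 -0.9836 -1.3327] w 0.01786492805997579 q [ 0.3356  0.4944  1.8692  0.0002  0.7783 -0.53  ]
[ 0.0001 -0.0005 -0.0002 -0.0002  0.0243  0.0062]
```

```bash
python3 -m inch '0 0 0 0 0.012 0.006 -1;0 0 0 0 0.022 0.006 -1;0 0 0 0 0.024 0.006 -1;0 0 0 0.015 0.024 0.006 -1;0 0 0 0.03 0.024 0.006 -1'; python3 g.py .4984 .1817 .005 -40.38
```

```text
t: 6.8
tcp_pos: [0.4233, 0.2457, 0.0059]
ee_rot: [[0.762, 0.001, 0.648], [-0.648, 0.0, 0.762], [0.0, -1.0, 0.001]]
contact_force: [0.2, -0.8, -1.2]
gripper_width: 0.0179
t 6.8 tcp [0.4233 0.2457 0.0059] yaw -40.37 F [ 0.2374 -0.7811 -1.161 ] w 0.0178520715833906 q [ 0.2859  0.5634  1.8332 -0.      0.7442 -0.5803]
[-0.0007  0.0002  0.0005  0.0986  0.0009 -0.0001]
```

```bash
python3 -m inch '0 0 0 0.02 0.001 0 -1;0 0 0 0.04 0.001 0 -1;0 0 0 0.06 0.001 0 -1;0 0 0 0.08 0.001 0 -1;0 0 0 0.095 0.001 0 -1'; python3 g.py .509 .1725 .005 -40.38; cat > snap.py <<'E'
import sys,cv2,numpy as np
from workcell import manip
k=sys.argv[1]
for n in('side','top'):
    d=manip.snapshot(n); cv2.imwrite(f'pics/{n}{k}.png',d['frame'][:,:,::-1]); np.savez(f'{n}{k}.npz',**d)
a=cv2.imread(f'pics/top{k}.png')[120:280,240:400];b=cv2.imread(f'pics/side{k}.png')[180:300,210:370]
cv2.imwrite(f'pics/t{k}.png',cv2.resize(a,(560,560),interpolation=2));cv2.imwrite(f'pics/s{k}.png',cv2.resize(b,None,fx=5,fy=5,interpolation=2))
E
python3 snap.py 3
```

```text
t: 7.3
tcp_pos: [0.4976, 0.1823, 0.0055]
ee_rot: [[0.761, 0.002, 0.649], [-0.649, 0.0, 0.761], [0.001, -1.0, 0.002]]
contact_force: [0.4, -0.1, -1.9]
gripper_width: 0.0174
t 7.3 tcp [0.4976 0.1823 0.0055] yaw -40.46 F [ 0.4358 -0.138  -1.9191] w 0.017449482525951063 q [ 0.13    0.6258  1.7112  0.      0.8024 -0.7347]
[-0.0016 -0.0013  0.0015  0.0151  0.0005 -0.0001]
```

View pics/t3.png

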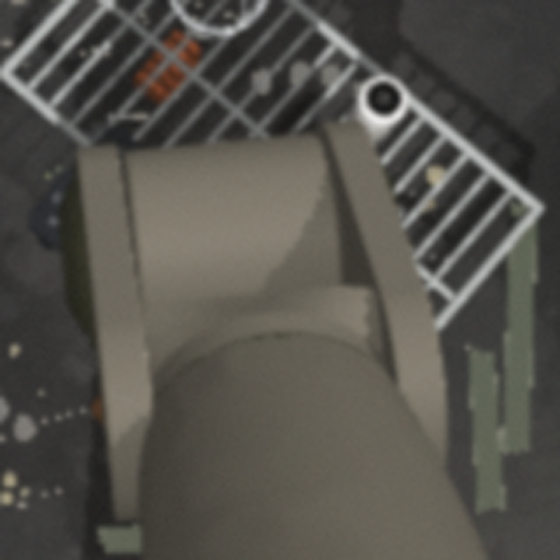

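View pics/s3.png

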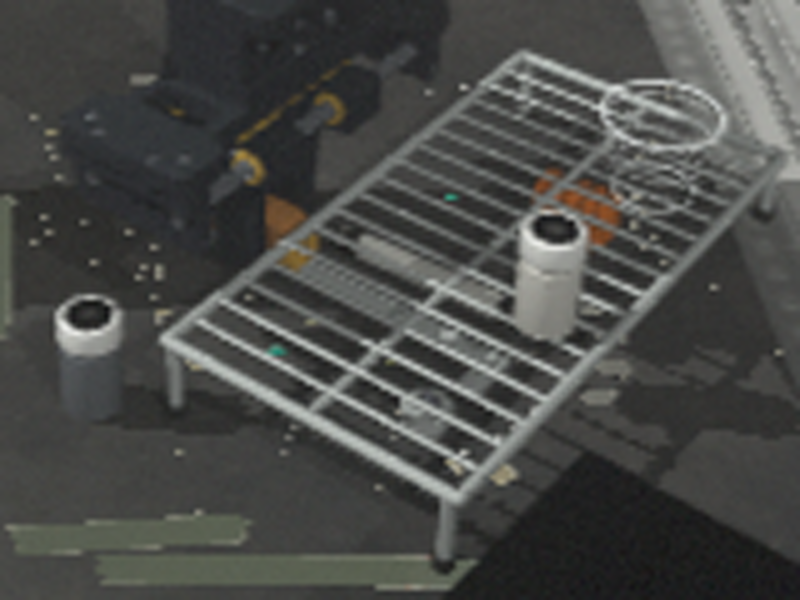

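```bash
python3 - <<'E'
from h import *
import cv2
b=cv2.imread('pics/side3.png')[225:275,270:330]
cv2.imwrite('pics/c6.png',cv2.convertScaleAbs(cv2.resize(b,None,fx=12,fy=12,interpolation=2),alpha=1.6))
S=load('side3');t=rk([.4976,.1823]);print(t)
# predicted side px (in crop) of toe corners, nominal & vision-offset
for nm,ox,oy in(('nom',0,0),('vis',-.005,-.003)):
  for x,y in [(.135,.005),(.135,-.023),(.125,-.023),(.125,-.005)]:
    u,v=proj(S,[*wd(t[0]+x+ox,t[1]+y+oy),.0085]);print(nm,x,y,(u-270+.5)*12,(v-225+.5)*12)
for x in(.0185,):
  u,v=proj(S,[*wd(x,-.078),.0055]);print('nut',(u-270+.5)*12,(v-225+.5)*12)
E
```

```text
[-0.10106507 -0.033053  ]
nom 0.135 0.005 535.1402612585546 325.33539986583344
nom 0.135 -0.023 449.18708610849194 411.3929985567529
nom 0.125 -0.023 399.99039628176524 386.3984805325649
nom 0.125 -0.005 456.1108186562569 331.3519478442994
vis 0.135 0.005 501.7199769078104 322.33980059433577
vis 0.135 -0.023 415.01400255651174 408.2599151357281
vis 0.125 -0.023 366.08230240556145 383.3048842932035
vis 0.125 -0.005 422.68290882281167 328.3460984411656
nut 301.47564929553073 455.05163025315505
```

View pics/c6.png

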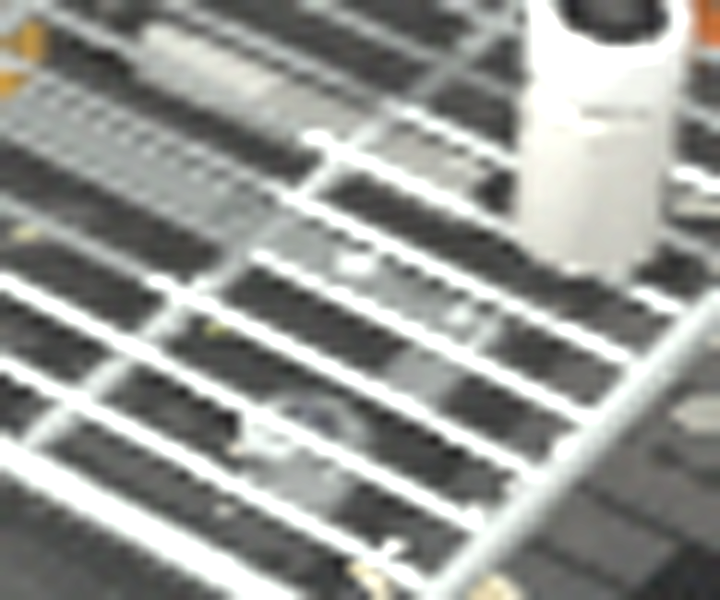

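```bash
python3 - <<'E'
from h import *
np.set_printoptions(precision=4,suppress=True)
S=load('side3')
w=lambda u,v:(270+(u+.5)/12-.5,225+(v+.5)/12-.5)
print('toe',[rk(plane(S,*w(*p),.0085)) for p in [(505,320),(437,405),(387,383)]])
print('nut top face',rk(plane(S,*w(308,422),.011)), 'nut c',rk(plane(S,*w(305,440),.0055)))
E
```

```text
toe [array([ 0.0292, -0.0302]), array([ 0.0316, -0.0561]), array([ 0.0219, -0.0568])]
nut top face [ 0.018  -0.0757] nut c [ 0.017  -0.0746]
```

```bash
python3 -m inch '-0.001 -0.001 0.001 0 0.0017 0 -1;-0.001 -0.001 0.001 0.004 0.0017 0 -1;-0.001 -0.001 0.001 0.009 0.0017 0 -1;-0.001 -0.001 0.001 0.014 0.0017 0 -1;-0.001 -0.001 0.001 0.014 0.0017 0 -1'; python3 g.py .4932 .155 .004 -40.4; python3 snap.py 4;  python3 - <<'E'
from h import *
import cv2
print(rk(np.load('side4.npz')['t'][:2]) if 0 else '')
b=cv2.imread('pics/side4.png')[225:275,270:330]
cv2.imwrite('pics/c7.png',cv2.convertScaleAbs(cv2.resize(b,None,fx=12,fy=12,interpolation=2),alpha=1.6))
E
```

```text
t: 7.9
tcp_pos: [0.5086, 0.1731, 0.0037]
ee_rot: [[0.761, 0.001, 0.649], [-0.649, 0.0, 0.761], [0.001, -1.0, 0.001]]
contact_force: [0.9, -0.3, -1.9]
gripper_width: 0.0176
t 7.9 tcp [0.5086 0.1731 0.0037] yaw -40.47 F [ 0.8982 -0.3056 -1.9366] w 0.01760733339749315 q [ 0.1099  0.6407  1.6882  0.      0.8113 -0.7546]
[-0.0011 -0.0012  0.001   0.     -0.0003 -0.0238]
```

View pics/c7.png

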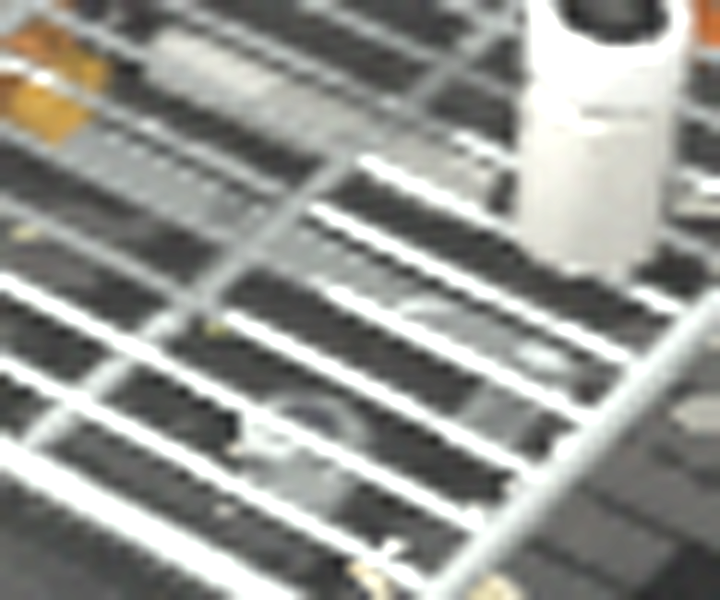

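View pics/s4.png

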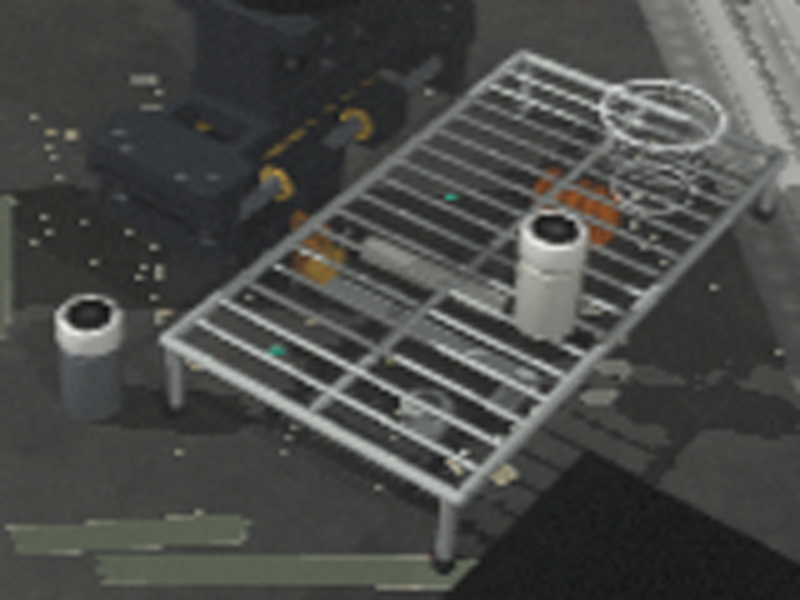

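```bash
python3 -m inch '-0.001 -0.001 0.001 0 0 -0.005 -1;-0.001 -0.001 0.001 0 0 -0.01 -1;-0.001 -0.001 0.001 0 0 -0.016 -1;-0.001 -0.001 0.001 0 0 -0.021 -1;-0.001 -0.001 0.001 0 0 -0.023 -1'; python3 g.py .4932 .155 .004 -40.4; python3 snap.py 5;  python3 - <<'E'
import cv2
b=cv2.imread('pics/side5.png')[225:275,270:330]
cv2.imwrite('pics/c8.png',cv2.convertScaleAbs(cv2.resize(b,None,fx=12,fy=12,interpolation=2),alpha=1.6))
E
```

```text
t: 8.5
tcp_pos: [0.4928, 0.1554, 0.0036]
ee_rot: [[0.761, -0.001, 0.648], [-0.648, 0.0, 0.761], [-0.001, -1.0, -0.0]]
contact_force: [0.4, -0.0, -0.6]
gripper_width: 0.0175
t 8.5 tcp [0.4928 0.1554 0.0036] yaw -40.42 F [ 0.4055 -0.0382 -0.6406] w 0.01750992942725231 q [ 0.0785  0.6097  1.7503  0.0001  0.7823 -0.7869]
[ 0.0005 -0.0004 -0.0006  0.0006 -0.0004 -0.0001]
```

View pics/c8.png

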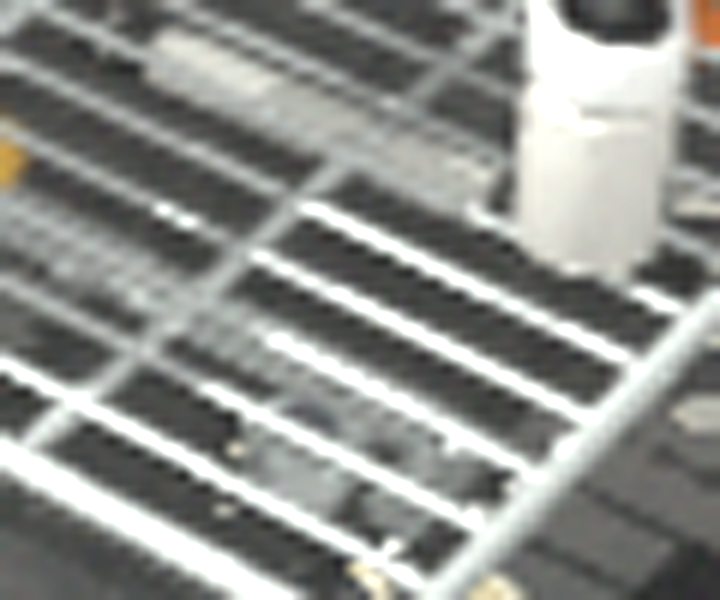

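```bash
python3 -m inch '0 0 0 -0.004 0 0 -1;0 0 0 -0.01 0 0 -1;0 0 0 -0.018 0 0 -1;0 0 0 -0.026 0 0 -1;0 0 0 -0.034 0 0 -1'; python3 g.py .4932 .155 .004 -40.4;python3 -m inch '0 0 0 -0.008 0 0 -1;0 0 0 -0.016 0 0 -1;0 0 0 -0.024 0 0 -1;0 0 0 -0.032 0 0 -1;0 0 0 -0.04 0 0 -1'; python3 g.py .4932 .155 .004 -40.4; python3 snap.py 6
```

```text
t: 9.1
tcp_pos: [0.4665, 0.1783, 0.0037]
ee_rot: [[0.762, -0.001, 0.648], [-0.648, 0.0, 0.762], [-0.001, -1.0, -0.0]]
contact_force: [-0.4, 0.1, -1.7]
gripper_width: 0.0178
t 9.1 tcp [0.4665 0.1783 0.0037] yaw -40.4 F [-0.3559  0.0754 -1.7141] w 0.01784737034999354 q [ 0.13    0.5832  1.803   0.0002  0.7561 -0.7358]
[ 0.0003  0.     -0.0005  0.0355 -0.0003 -0.0005]
t: 9.6
tcp_pos: [0.4355, 0.2047, 0.0037]
ee_rot: [[0.762, -0.001, 0.648], [-0.648, 0.0, 0.762], [-0.001, -1.0, -0.0]]
contact_force: [0.3, -0.1, -1.4]
gripper_width: 0.0179
t 9.6 tcp [0.4355 0.2047 0.0037] yaw -40.4 F [ 0.3065 -0.1321 -1.3722] w 0.01792848426539541 q [ 0.1951  0.5558  1.8573  0.0003  0.7291 -0.6708]
[ 0.0003 -0.     -0.0005  0.0761 -0.0003 -0.0005]
```

View pics/s6.png

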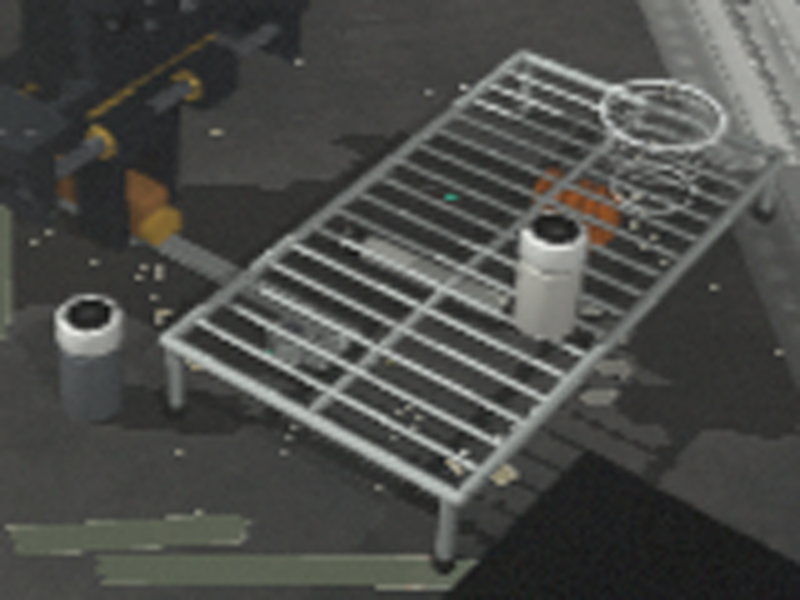

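```bash
python3 -m inch '0 0 0 -0.008 0 0 -1;0 0 0 -0.016 0 0 -1;0 0 0 -0.024 0 0 -1;0 0 0 -0.032 0 0 -1;0 0 0 -0.04 0 0 -1'; python3 -m inch '0 0 0 -0.008 0 0 -1;0 0 0 -0.016 0 0 -1;0 0 0 -0.024 0 0 -1;0 0 0 -0.032 0 0 -1;0 0 0 -0.04 0 0 -1'; python3 g.py .371 .259 .004 -40.4; python3 snap.py 7
```

```text
t: 10.2
tcp_pos: [0.4042, 0.2312, 0.0037]
ee_rot: [[0.762, -0.001, 0.647], [-0.647, 0.0, 0.762], [-0.001, -1.0, -0.001]]
contact_force: [-0.4, 0.3, -1.6]
gripper_width: 0.0176
t: 10.7
tcp_pos: [0.3732, 0.2575, 0.0037]
ee_rot: [[0.762, -0.001, 0.647], [-0.647, 0.0, 0.762], [-0.001, -1.0, -0.001]]
contact_force: [-0.0, -0.5, -2.0]
gripper_width: 0.0177
t 10.7 tcp [0.3732 0.2575 0.0037] yaw -40.35 F [-0.0417 -0.492  -2.0037] w 0.01774804407405897 q [ 0.3443  0.5147  1.9385  0.0007  0.6896 -0.5228]
[ 0.0008  0.0009 -0.001  -0.0026 -0.0003 -0.0003]
```

View pics/side7.png

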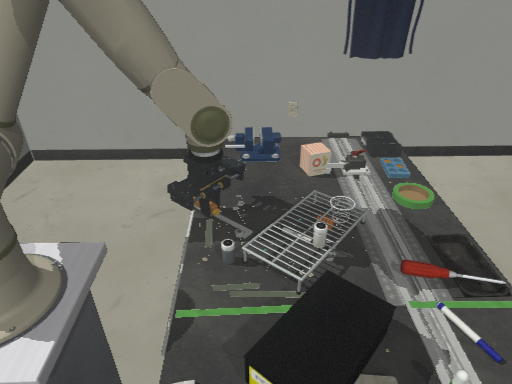

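View pics/t7.png

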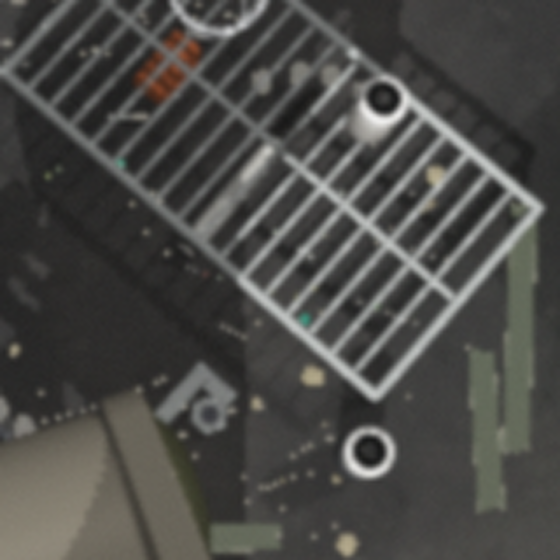

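```bash
python3 - <<'E'
from h import *
T=load('top7');p=plane(T,240+209.5/3.5-.5,120+415.5/3.5-.5,.011);print(p,rk(p))
E
```

```text
[0.44250965 0.17050621 0.011     ] [-0.13538885 -0.07772871]
```

```bash
python3 -m inch '0 0 0 0.002 0 0 -1;0 0 0 0.005 0 0 -1;0 0 0 0.005 0 0.01 -1;0 0 0 0.005 0 0.025 -1;0 0 0 0.005 0 0.045 -1'; python3 g.py .454 .347 .0035 -40.4; python3 snap.py 8
```

```text
t: 11.3
tcp_pos: [0.4066, 0.2891, 0.0037]
ee_rot: [[0.762, -0.002, 0.647], [-0.647, -0.0, 0.762], [-0.001, -1.0, -0.001]]
contact_force: [-0.1, -0.9, -2.1]
gripper_width: 0.0177
t 11.3 tcp [0.4066 0.2891 0.0037] yaw -40.34 F [-0.1198 -0.903  -2.1231] w 0.0177424715273495 q [ 0.3826  0.5828  1.8038  0.0008  0.7567 -0.4847]
[ 0.0012  0.001  -0.0013 -0.0013  0.0001  0.0748]
```

View pics/t8.png

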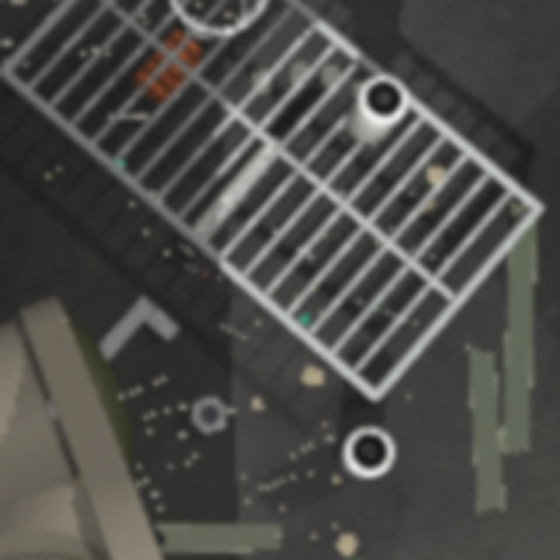

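Nut stays at (209,415) while the toe has moved to (140,330), clear of it. I'll carry the probe a bit further away and lay it down.

```bash
python3 -m inch '0 0 0 0 0 0.02 -1;0 0 0 -0.005 0 0.04 -1;0 0 0 -0.005 0 0.055 -1;0 0 0 -0.005 0 0.06 -1;0.001 0 -0.001 -0.005 0.0008 0.06 -1'; python3 g.py .44 .34 .003 -40.4;  python3 -m inch '0 0 0 0 0 0 -0.7;0 0 0 0 0 0 -0.5;0 0 0 0 0 0 -0.3;0 0 0 0 0 0 0;0 0 0 0 0 0 0'; python3 g.py
```

```text
t: 11.9
tcp_pos: [0.4426, 0.3389, 0.0029]
ee_rot: [[0.763, 0.002, 0.646], [-0.646, 0.001, 0.763], [0.001, -1.0, 0.002]]
contact_force: [2.1, 4.3, 10.1]
gripper_width: 0.0174
t 11.9 tcp [0.4426 0.3389 0.0029] yaw -40.27 F [ 2.1244  4.2956 10.1059] w 0.01738997299592758 q [ 0.4433  0.6735  1.6251  0.0002  0.8407 -0.4248]
[-0.0022  0.0023  0.0008 -0.0027 -0.0001 -0.0008]
t: 12.4
tcp_pos: [0.4425, 0.3387, 0.0029]
ee_rot: [[0.763, 0.002, 0.646], [-0.646, 0.001, 0.763], [0.001, -1.0, 0.002]]
contact_force: [-0.3, -0.0, 0.4]
gripper_width: 0.0427
t 12.4 tcp [0.4425 0.3387 0.0029] yaw -40.28 F [-0.3483 -0.0263  0.4324] w 0.042748614282642816 q [ 0.4431  0.6733  1.6254  0.0001  0.8407 -0.4249]
```

```bash
python3 -m inch '0 0 0 0 -0.005 0 0;0 0 0 0 -0.025 0 0;0 0 0 0 -0.06 0 0;0 0 0 0 -0.1 0 0;0 0 0 0 -0.14 0 0'; python3 g.py .25 .45 .25 -40.4
```

```text
t: 12.9
tcp_pos: [0.442, 0.3385, 0.1448]
ee_rot: [[0.763, 0.002, 0.646], [-0.646, 0.001, 0.763], [0.001, -1.0, 0.002]]
contact_force: [-0.1, -0.2, -0.7]
gripper_width: 0.0442
t 12.9 tcp [0.442  0.3385 0.1448] yaw -40.27 F [-0.0744 -0.1941 -0.7108] w 0.04419883008687233 q [ 0.443   0.4688  1.5293  0.0001  1.1415 -0.4249]
[-0.0018  0.0022  0.0008 -0.2185 -0.1055 -0.0388]
```

```bash
python3 -m inch '0 0 0 -0.03 -0.04 0 0;0 0 0 -0.08 -0.08 -0.01 0;0 0 0 -0.13 -0.1 -0.02 0;0 0 0 -0.18 -0.1 -0.03 0;0 0 0 -0.22 -0.1 -0.04 0'; python3 snap.py 9; python3 g.py; python3 - <<'E'
import cv2
a=cv2.imread('pics/top9.png')[80:300,150:400]; cv2.imwrite('pics/t9b.png',cv2.resize(a,None,fx=2.7,fy=2.7,interpolation=2))
E
```

```text
t: 13.4
tcp_pos: [0.2565, 0.4457, 0.2456]
ee_rot: [[0.763, 0.003, 0.647], [-0.647, 0.003, 0.763], [0.001, -1.0, 0.004]]
contact_force: [0.3, -0.4, 0.0]
gripper_width: 0.0441
t 13.5 tcp [0.2536 0.4468 0.2452] yaw -39.94 F [ 0.307  -1.3365  0.456 ] w 0.044207631887970056 q [ 0.8261  0.2815  1.5226  0.0004  1.3345 -0.0477]
```

View pics/t9b.png

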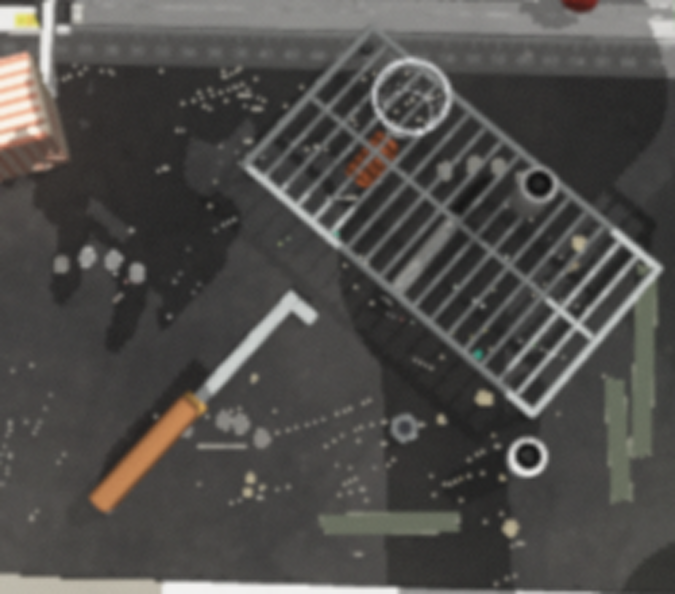

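View pics/side9.png

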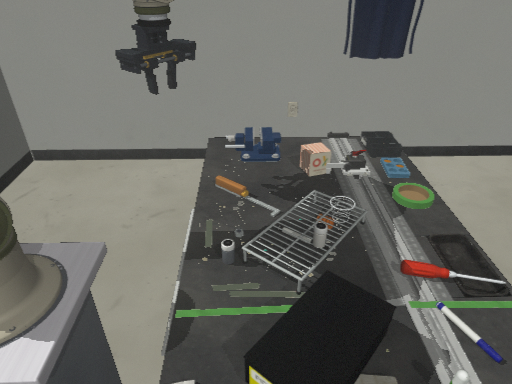

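```bash
python3 -m inch '0 0 0 0 0 0 0;0 0 0 0 0 0 0;0 0 0 0 0 0 0;0 0 0 0 0 0 0;0 0 0 0 0 0 0'; python3 - <<'E'
from workcell import manip
import numpy as np
a=np.load('side0.npz')['frame'].astype(int);b=np.load('side9.npz')['frame'].astype(int)
print(abs(a-b)[195:265,245:365].max(2).__gt__(60).sum(), abs(manip.get_state()['qvel']).max())
manip.hand_in()
E
```

```text
t: 14.0
tcp_pos: [0.2542, 0.4465, 0.2451]
ee_rot: [[0.766, 0.002, 0.643], [-0.643, 0.002, 0.766], [-0.0, -1.0, 0.003]]
contact_force: [0.2, 0.1, 0.6]
gripper_width: 0.0441
204 0.006555215252239145
the job is handed in; nothing more can be done
```

The nut is out from under the rack and the probe is laid down on the bench. I handed the job in at about 14 s of the 48 s allowed.

- **How it was done:** I gripped the handle 25 mm forward of its centre, to keep the gripper body clear of the vise. I put the toe in beside the nut from the rack's front, slid it sideways behind the nut, and pulled the nut straight out. The fingers never came near the nut.
- **Nut:** Its last measured position is about 65 mm in front of the rack's front edge at its centre, so its nearest corner is about 54 mm clear. It appears to lie flat.
- **Probe:** It lies on the open bench with its toe about 5 cm clear of the rack. I judged that it lies flat by eye in the last pictures, not by measuring it.
- **Things to leave alone:** In the top view the pen, clip and front jar are within about 1 px of where they started. The rack jar and cup look unmoved in both views, but I did not measure them.
- **Forces:** The highest reading I saw was about 11 N, as the probe was pressed onto the bench when set down. The arm was away from everything and still at hand-in.

**Checks that disagreed:**
- The two cameras placed the nut and rack corners up to about 6 mm apart.
- The probe measured 3–5 mm off its expected place in the grip, so I steered the toe by where it appeared relative to the nut.
- A plain difference of the first and last side pictures over the rack area showed 204 changed pixels. I put this down to lighting and to the nut having gone, but did not trace it further.

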